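# Clamp the plating rack and start the cycle

## Task

A loaded black plating rack lies in its cradle on the racking bench. Nothing needs gripping: push the blue-capped clamp fully down first, then push the yellow-capped clamp fully down, and only then press the green button on the control box all the way in and let it come back out. Do not press the red button, do not lift or shift the rack, and leave the jar, cup, parts tray and screwdriver where they are.

Things in the scene. Friction and masses are not known exactly. Their poses are not given: they have to be found in the camera images.
- blue_clamp_top (a point): centre of the flat upper face of the blue clamp's round blue cap (38 mm across). The cap sits on an aluminium crosshead (28 x 68 mm, long side across the rack's side bar) that slides straight down on two posts, 26 mm either side of the cap's centre; their tops stay 6 mm below the cap's face even when down. Moves with the clamp: 84 mm above the table at joint 0, 68 mm when fully down.
- yellow_clamp_top (a point): the same point of the yellow clamp, which is identical but for its yellow cap. The two clamps straddle the two side bars of the rack, 240 mm apart; either colour may be on either side.
- blue_clamp (a joint): how far the blue clamp has been pushed down, in m: 0 = raised, 0.016 = fully down on a hard stop. It resists with about 4 N of friction all the way (so stopping at the first 4 to 5 N is too early; about 12 N at the stop shows that it is home), has no spring and stays where it is left. It starts between 0 and 0.004.
- yellow_clamp (a joint): the same for the yellow clamp
- start_top (a point): centre of the upper face of the green round push button (32 mm across, flat), 58 mm above the table when out. It stands in a black round collar (48 mm across, its rim 52 mm above the table) on the grey control box; green and red are 90 mm apart and may be either way round.
- start (a joint): how far the green button is pressed, in m: 0 = out, 0.006 = fully in. A spring (about 1.5 N at first, 5 N fully in) returns it when let go.
- stop_top (a point): the same point of the red push button, the same in shape; not to be pressed
- stop (a joint): how far the red button is pressed, in m, as for the green one
- rack: the plating rack: a loose flat black frame, 182 x 252 x 12 mm (x, y, z) with four rows of brass-coloured clips and two hooks that reach to 142 mm on its +x side; 0.8 kg or so. Origin at the centre of its underside, 12 mm above the table; its side bars lie at y = +120 and -120 mm in its frame, a clamp over the middle of each.
- cradle: the grey plastic slab under the rack and clamps, 230 x 330 mm (x, y), 12 mm thick, fixed to the bench. Origin at the centre of its underside.
- console: the grey control box, 120 x 180 mm (x, y), 40 mm high, fixed to the bench. Origin at the centre of its underside; the buttons stand at y = +45 and -45 mm.
- jar: white-capped jar, 56 mm across, 80 mm high, loose bystander; origin at the centre of its underside
- cup: clear cup, 72 mm across the rim, 80 mm high, loose bystander; origin at the centre of its underside
- parts_tray: black open tray of small brass-coloured parts, 120 x 90 x 30 mm, loose bystander; origin at the centre of its underside
- screwdriver: screwdriver with an orange handle, lying on the bench beyond the rack, loose bystander

How it is judged:
On the way, in this order (a step that is already met when the one before it is completed fails the run):
1. the blue clamp is pushed fully down while the yellow one is still up (value of joint blue_clamp above 0.013 m and value of joint yellow_clamp below 0.008 m), for 0.1 s.
2. the yellow clamp is pushed fully down, the blue one staying down (value of joint each of yellow_clamp, blue_clamp above 0.013 m), for 0.1 s.
3. the green button is pressed in (all of step 2 and value of joint start above 0.0045 m), for 0.05 s.
At the end, for the whole second after the job is handed in: Both clamps are at least 13 of their 16 mm down, both buttons are out again (within 1.5 mm), the rack lies still within 10 mm of its start, and the jar, cup, tray and screwdriver are within 20 mm of theirs (all of step 2 and value of joint each of start, stop below 0.0015 m and distance of rack from where it was at the start of the episode below 0.01 m and linear speed of rack below 0.01 m/s and distance of each of jar, cup, parts_tray, screwdriver from where it was at the start of the episode below 0.02 m); the robot touches nothing.
It fails at once if the yellow clamp is pushed down (past 8 mm) before the blue one is fully down (value of joint yellow_clamp above 0.008 m and value of joint blue_clamp below 0.0125 m).
It fails at once if the green button is pressed (past 3 mm) before both clamps are fully down (value of joint start above 0.003 m and value of joint any of blue_clamp, yellow_clamp below 0.0125 m).
It fails at once if the red button is pressed (past 2 mm) (value of joint stop above 0.002 m).
It fails at once if the rack is lifted or shifted by more than 15 mm (distance of rack from where it was at the start of the episode above 0.015 m).
It fails at once if the jar, cup, parts tray or screwdriver is lifted or shifted by more than 25 mm (distance of any of jar, cup, parts_tray, screwdriver from where it was at the start of the episode above 0.025 m).
It also fails if it takes over 43 s, if anything falls off the work surface, if the arm or the gripper's body presses on something with over 40 N, if the wrist force passes 120 N, or if a joint passes its speed limit or range.

## Robot

A 6-joint arm with a two-finger parallel gripper is mounted at the origin on the work surface. World frame = base frame: x ahead of the robot, y to its left, z up, the work surface at z = 0. Lengths are in m, angles in rad, forces in N, time in s.
With the tool pointing down it reaches from about 0.375 to 0.975 m from the base axis. Payload 3.8 kg.
Tool frame: the origin (TCP) lies at the very end of the fingers, on their centre line; the grasp point (between the pads) lies 19 mm behind it; z points along the fingers, y is the line along which they close (so a half turn about z gives the same grasp; the last joint's range is limited). The gripper opens to 85 mm and grips with 20 to 120 N. Pads are 22 mm wide; open, the fingers measure 114 mm over their backs; the gripper's body (76 mm by 85 mm) begins 54 mm behind the grasp point. The pads swing forward as they close: fully open they stand 13 mm farther back than shut.
Start: joints at [1.267, 0.264, 1.604, -0, 1.274, -0.037], TCP at [0.178, 0.651, 0.231] pointing down, gripper open.
Joint ranges: [-2.63, 2.63], [-0.94, 2.18], [0.31, 2.57], [-1.31, 4.45], [0, 2.66], [-2.55, 2.55]. Speed limits (rad/s): [2.57, 2.57, 3.14, 3.14, 3.14, 3.14].

## Interface

Orientations are given as a rotation vector (axis times angle).
In Python, from workcell import * gives the robot as it stands.
- The arm moves only by the shell command python3 -m crank 'ROWS' [OPENING] [FORCE]. ROWS is JSON, a list that holds one entry, the list of rows, each a list of 6 numbers: the shift along the tool's x, y, z in cm, then the turn, a rotation vector about the tool's x, y, z in rad. In form: [[[dx, dy, dz, ax, ay, az], ...]]. A call has 1 to 8 rows; each row shifts and turns the commanded pose from where the row before left it, along the tool's axes as they then stand; what a row does not reach is not made up. A row lasts 1/12 s, in which the tool goes at most 41.7 mm and 7.16 degrees, less where a joint would pass 70% of its speed; a pose out of reach is approached as far as the arm can. A call with a gripper value outside its range is refused whole. OPENING is the finger opening in cm, from 0 to 8.54, set as the call begins (- or left out, the last holds). The fingers move at their own pace and stop on an object; FORCE is the grip in N (left out, the last holds). Time passes only in rows, so rows that do not move let the fingers close. It gives the time, the measured TCP pose, the force, the opening and the grip force at its end, in the units of the state.
- read_state(): the state, without advancing time (a new reading comes with each control period).
- read_camera(name): name is "scene" or "top"; returns the picture (420x560x3 uint8, blue, green, red); there is no depth.
- camera_model(name): a dict with "camera_matrix" (3x3 intrinsics, pixels), "k1" (the pictures are not rectified: a ray, as slopes to the right and down, at radius r is drawn at 1 + k1 r^2 times it, then the intrinsics apply), "R" (3x3) and "t" (3): a world point X has camera coordinates R X + t. Camera axes: x right, y down, z forward; pixel columns grow to the right and rows downward; lengths in m; the calibration is good to about 2 mm. A picture is of the moment at which its call begins. camera_model takes no time and is no camera call.
- finish_job(): hands the job in; it is judged then, once.
The state is a dict: "time": time; "q": joint angles; "joint_vel": joint speeds; "joint_torque": joint torques, N m; "tool_pos": TCP position; "tcp_rot": TCP orientation; "wrist_force": force on the tool from outside, world axes, zero at the start; "torque": the same for the moment, N m; "width": opening from 0.0 (shut) to 1.0 (fully open); "grip_force": force on a finger pad.
Only numpy, scipy, OpenCV 4.12 (cv2) and the standard library are available. Lean on these libraries where they do the work, as an engineer would, in place of code of your own. Each camera call takes 0.05 s, during which the arm holds its last target. There are 200 camera calls.

## Working session

There is one attempt and no reset: what is moved stays moved. The work goes in short steps, Python scripts to look and compute and a shell command to move; the robot and the scene stay as the last step left them, time stands still between calls to the robot, and variables do not carry over. Pictures are saved under pics/ and viewed, at most 10 in all, crops included, and the job is handed in when it is done.

```bash
ls; mkdir -p pics; python3 - <<'E'
from workcell import *
import cv2
for n in("scene","top"):
    cv2.imwrite(f"pics/{n}0.png",read_camera(n)); print(n,camera_model(n))
s=read_state();print(s)
E
```

```text
pics
scene {'camera_matrix': array([[419.08090374,   0.        , 278.24185804],
       [  0.        , 419.08090374, 209.06614315],
       [  0.        ,   0.        ,   1.        ]]), 'k1': 0.03874772540951233, 'R': array([[ 0.58868777,  0.80833902,  0.00589454],
       [ 0.66353459, -0.47904071, -0.57466672],
       [-0.4617018 ,  0.3422105 , -0.81836631]]), 't': array([-0.38432952, -0.35737356,  1.37050221])}
top {'camera_matrix': array([[448.68688777,   0.        , 279.00703882],
       [  0.        , 448.68688777, 220.69735576],
       [  0.        ,   0.        ,   1.        ]]), 'k1': -0.07469489748756743, 'R': array([[ 1.94741628e-02, -9.99808727e-01,  1.80758436e-03],
       [-9.91463570e-01, -1.95446785e-02, -1.28910804e-01],
       [ 1.28921476e-01,  7.18275943e-04, -9.91654545e-01]]), 't': array([-0.00325576,  0.5975282 ,  1.18901834])}
{'time': 0.1, 'q': array([ 1.26706018e+00,  2.64715077e-01,  1.60524096e+00, -1.63509516e-05,
        1.27370692e+00, -3.69104896e-02]), 'joint_vel': array([-0.00097159,  0.00045653, -0.00327813,  0.00243309,  0.00017502,
        0.00212754]), 'joint_torque': array([ 3.19650071e-04, -5.16706324e+01, -3.68589735e+01, -4.59251154e-06,
        6.36198762e-03, -1.69038628e-05]), 'tool_pos': array([0.17779286, 0.65047568, 0.23005951]), 'tcp_rot': array([-0.41783419, -3.11334237,  0.0032088 ]), 'wrist_force': array([ 0.00381049,  1.1719225 , -0.18635247]), 'torque': array([-0.03531464, -0.01345206,  0.0553855 ]), 'grip_force': 0.0, 'width': 0.9989449428328676}
```

View pics/top0.png

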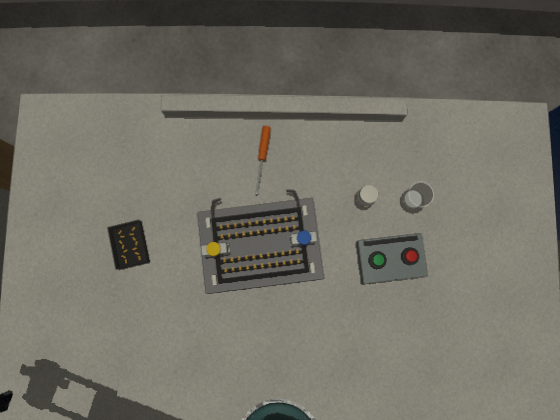

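View pics/scene0.png

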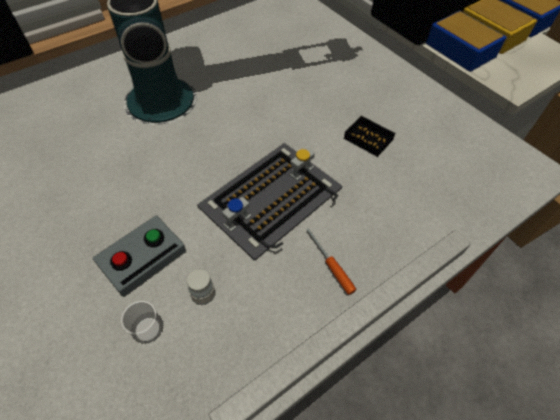

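The top view shows the blue cap at about (304,238), yellow at (213,249), green at (377,260) and red at (410,256). In the scene view blue is at (235,205), yellow at (303,155) and green at (153,237).

```bash
cat > h.py <<'E'
from workcell import *
import cv2, numpy as np
from scipy.spatial.transform import Rotation as Rot
HUE={"blue":(105,125,120,80),"yellow":(22,32,140,100),"green":(50,85,100,50),"red":(0,4,170,80)}
def ray(n,uv):
    m=camera_model(n);K=m["camera_matrix"]
    d=np.array([(uv[0]-K[0,2])/K[0,0],(uv[1]-K[1,2])/K[1,1]]);p=d.copy()
    for _ in range(20): p=d/(1+m["k1"]*(p@p))
    R=m["R"];return -R.T@m["t"],R.T@np.array([*p,1])
def blob(im,c,win):
    x0,y0=win[0]-16,win[1]-16
    h=cv2.cvtColor(im[y0:y0+32,x0:x0+32],cv2.COLOR_BGR2HSV)
    a,b,s,v=HUE[c];k=cv2.inRange(h,(a,s,v),(b,255,255))
    n,_,st,ce=cv2.connectedComponentsWithStats(k)
    if n<2: return None
    i=1+np.argmax(st[1:,4]);return ce[i]+[x0,y0],st[i]
def plane(n,uv,z):
    o,d=ray(n,uv);return o+d*(z-o[2])/d[2]
def tri(a,b):
    (o,d),(p,e)=ray("top",a),ray("scene",b)
    s=np.linalg.lstsq(np.c_[d,-e],p-o,rcond=None)[0]
    x,y=o+d*s[0],p+e*s[1];return (x+y)/2,np.linalg.norm(x-y)
E
python3 - <<'E'
from h import *
np.set_printoptions(precision=4,suppress=True)
t,s=cv2.imread("pics/top0.png"),cv2.imread("pics/scene0.png")
W={"blue":((304,238),(235,205),.082),"yellow":((213,249),(303,155),.082),"green":((377,260),(153,237),.058),"red":((410,256),(120,259),.058)}
for c,(a,b,z) in W.items():
    A,B=blob(t,c,a),blob(s,c,b);print(c,A,B)
    if A and B: print(*tri(A[0],B[0]),plane("top",A[0],z),plane("scene",B[0],z))
st=read_state();R=Rot.from_rotvec(st["tcp_rot"]).as_matrix();print(R,st["tool_pos"])
E
```

```text
blue (array([303.7153, 237.1597]), array([ 10,   9,  13,  14, 144], dtype=int32)) (array([234.7917, 204.6528]), array([  9,  10,  15,  13, 144], dtype=int32))
[ 0.5497 -0.0576  0.0797] 0.0002419244103448536 [ 0.5495 -0.0573  0.082 ] [ 0.5511 -0.0584  0.082 ]
yellow (array([212.961, 248.5  ]), array([ 10,   9,  13,  14, 154], dtype=int32)) (array([302.5   , 154.1818]), array([  9,  10,  14,  11, 110], dtype=int32))
[0.5151 0.1805 0.0796] 5.751709325641927e-05 [0.5149 0.1801 0.082 ] [0.5168 0.1791 0.082 ]
green (array([378.019 , 259.4476]), array([ 12,  10,  11,  12, 105], dtype=int32)) (array([152.3893, 234.7939]), array([  9,   8,  14,  13, 131], dtype=int32))
[ 0.4957 -0.2582  0.0587] 0.00016758297791156512 [ 0.4957 -0.2584  0.058 ] [ 0.4953 -0.2581  0.058 ]
red (array([411.    , 255.6078]), array([ 12,  10,  11,  12, 102], dtype=int32)) (array([118.9453, 257.6172]), array([  8,   9,  14,  12, 128], dtype=int32))
[ 0.5074 -0.3474  0.0594] 0.00013506242631122382 [ 0.5074 -0.3479  0.058 ] [ 0.5065 -0.3473  0.058 ]
[[-0.9646  0.2637 -0.0006]
 [ 0.2637  0.9646 -0.002 ]
 [ 0.0001 -0.0021 -1.    ]] [0.1778 0.6505 0.2301]
```

```bash
python3 -m crank '[[[-2.3,-2.4,0,0,0,0],[-2.3,-2.4,0,0,0,0],[-2.3,-2.4,0,0,0,0],[-2.3,-2.4,0,0,0,0],[-2.3,-2.4,0,0,0,0],[-2.3,-2.4,0,0,0,0],[-2.3,-2.4,0,0,0,0],[-2.3,-2.4,0,0,0,0]]]' 0 30
python3 -m crank '[[[-2.3,-2.4,0,0,0,0],[-2.3,-2.4,0,0,0,0],[-2.3,-2.4,0,0,0,0],[-2.3,-2.4,0,0,0,0],[-2.3,-2.4,0,0,0,0],[-2.3,-2.4,0,0,0,0],[-2.3,-2.4,0,0,0,0],[-2.3,-2.4,0,0,0,0]]]'
python3 -m crank '[[[-2.3,-2.4,0,0,0,0],[-2.3,-2.4,0,0,0,0],[-2.3,-2.4,0,0,0,0],[-2.3,-2.4,0,0,0,0],[-2.3,-2.4,0,0,0,0],[-2.3,-2.4,0,0,0,0],[-2.3,-2.4,0,0,0,0],[0,0,0,0,0,0]]]'
cat >> h.py <<'E'
def to(x,y,z):
    s=read_state();R=Rot.from_rotvec(s["tcp_rot"]).as_matrix()
    print("t",s["time"],"pos",s["tool_pos"].round(4),"F",s["wrist_force"].round(2),"w",s["width"],"go cm",(100*R.T@(np.array([x,y,z])-s["tool_pos"])).round(2))
    print(R.round(4))
E
python3 -c "from h import *;to(.55,-.0577,.11)"
```

```text
time: 0.77
tool_pos: [0.305, 0.4156, 0.2307]
tcp_rot: [-0.417, -3.113, 0.001]
wrist_force: [0.2, -0.3, 0.2]
width: 0.001
grip_force: 0.0
time: 1.43
tool_pos: [0.4318, 0.182, 0.231]
tcp_rot: [-0.418, -3.113, 0.0]
wrist_force: [0.6, -0.1, -0.3]
width: -0.001
grip_force: 0.0
time: 2.1
tool_pos: [0.5447, -0.0256, 0.2309]
tcp_rot: [0.424, 3.112, -0.004]
wrist_force: [0.7, 0.7, 0.6]
width: 0.003
grip_force: 0.0
t 2.1 pos [ 0.5447 -0.0256  0.2309] F [0.75 0.68 0.61] w 0.0026082770402052016 go cm [-1.35 -2.93 12.1 ]
[[-0.9636  0.2674  0.001 ]
 [ 0.2674  0.9636 -0.0026]
 [-0.0017 -0.0023 -1.    ]]
```

```bash
python3 -m crank '[[[-0.5,-1,2,0,0,0],[-0.5,-1,2,0,0,0],[-0.35,-0.9,2,0,0,0],[0,0,2,0,0,0],[0,0,2,0,0,0],[0,0,2,0,0,0],[0,0,0,0,0,0],[0,0,0,0,0,0]]]'
python3 - <<'E'
from h import *
to(.55,-.0577,.09)
for n in("top","scene"): cv2.imwrite(f"pics/{n}1.png",read_camera(n))
a=cv2.resize(cv2.imread("pics/top1.png")[170:300,250:390],None,fx=2.8,fy=2.8);b=cv2.resize(cv2.imread("pics/scene1.png")[120:250,170:310],None,fx=2.8,fy=2.8)
cv2.imwrite("pics/c1.png",np.hstack([a,b]))
E
```

```text
time: 2.77
tool_pos: [0.5463, -0.0518, 0.1098]
tcp_rot: [-0.417, -3.11, -0.0]
wrist_force: [-0.2, -0.2, 0.4]
width: 0.0
grip_force: 0.0
t 2.7667 pos [ 0.5463 -0.0518  0.1098] F [-0.2  -0.23  0.39] w 0.00025561215873542 go cm [-0.52 -0.48  1.98]
[[-9.647e-01  2.634e-01 -4.100e-03]
 [ 2.634e-01  9.647e-01  7.000e-04]
 [ 4.100e-03 -4.000e-04 -1.000e+00]]
```

View pics/c1.png

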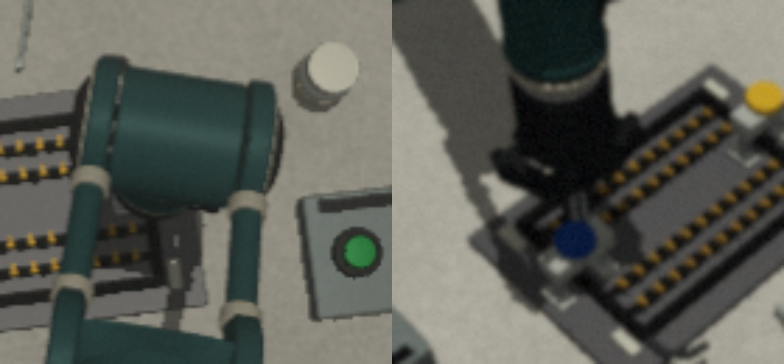

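The right half of the crop (scene view) shows the closed fingertips just above the blue cap at about (577,238), with the jar and box clear. Next I correct the lateral offset and descend.

```bash
python3 -m crank '[[[-0.3,-0.3,0.5,0,0,0],[-0.2,-0.2,0.5,0,0,0],[0,0,0.5,0,0,0],[0,0,0,0,0,0]]]'
python3 -c "from h import *;to(.55,-.0577,.068)"
python3 -m crank '[[[0,0,0.4,0,0,0],[0,0,0.4,0,0,0],[0,0,0.4,0,0,0],[0,0,0.4,0,0,0],[0,0,0.4,0,0,0],[0,0,0,0,0,0]]]'
python3 -c "from h import *;to(.55,-.0577,.068)"
```

```text
time: 3.2
tool_pos: [0.5511, -0.0586, 0.0955]
tcp_rot: [-0.418, -3.112, -0.0]
wrist_force: [-0.2, -0.1, -0.1]
width: -0.001
grip_force: 0.0
t 3.2 pos [ 0.5511 -0.0586  0.0955] F [-0.16 -0.09 -0.12] w -0.0009560053635300778 go cm [0.13 0.06 2.75]
[[-9.645e-01  2.640e-01 -1.200e-03]
 [ 2.640e-01  9.645e-01  2.000e-04]
 [ 1.200e-03 -1.000e-04 -1.000e+00]]
time: 3.7
tool_pos: [0.5514, -0.0585, 0.0756]
tcp_rot: [-0.418, -3.113, 0.0]
wrist_force: [-0.5, -0.2, -0.1]
width: -0.001
grip_force: 0.0
t 3.7 pos [ 0.5514 -0.0585  0.0756] F [-0.48 -0.16 -0.14] w -0.0008481770964751637 go cm [0.16 0.04 0.76]
[[-9.646e-01  2.636e-01 -4.000e-04]
 [ 2.636e-01  9.646e-01  0.000e+00]
 [ 4.000e-04 -1.000e-04 -1.000e+00]]
```

```bash
python3 -m crank '[[[0,0,0.3,0,0,0]]]'; python3 -m crank '[[[0,0,0.3,0,0,0]]]'; python3 -m crank '[[[0,0,0.2,0,0,0]]]'
```

```text
time: 3.78
tool_pos: [0.5517, -0.0585, 0.0735]
tcp_rot: [-0.418, -3.114, -0.0]
wrist_force: [-1.7, 0.2, 2.7]
width: 0.001
grip_force: 1.8
time: 3.87
tool_pos: [0.5516, -0.0585, 0.0704]
tcp_rot: [0.418, 3.114, 0.0]
wrist_force: [-1.4, 0.5, 3.6]
width: -0.004
grip_force: 1.8
time: 3.95
tool_pos: [0.5517, -0.0585, 0.0682]
tcp_rot: [0.418, 3.113, -0.0]
wrist_force: [-1.0, -0.1, 3.8]
width: -0.002
grip_force: 1.7
```

```bash
for i in 1; do python3 -m crank '[[[0,0,0.2,0,0,0]]]'; python3 -m crank '[[[0,0,0.2,0,0,0]]]'; python3 -m crank '[[[0,0,0.2,0,0,0]]]'; done
```

```text
time: 4.03
tool_pos: [0.5518, -0.0585, 0.0678]
tcp_rot: [-0.418, -3.113, -0.0]
wrist_force: [-9.4, 2.8, 26.1]
width: -0.003
grip_force: 12.9
time: 4.12
tool_pos: [0.552, -0.0585, 0.0676]
tcp_rot: [-0.418, -3.113, 0.0]
wrist_force: [-14.1, 1.8, 37.2]
width: -0.001
grip_force: 18.9
time: 4.2
tool_pos: [0.5521, -0.0585, 0.0675]
tcp_rot: [-0.418, -3.113, 0.0]
wrist_force: [-20.7, 3.4, 50.0]
width: 0.001
grip_force: 24.7
```

Blue is home at z = 0.068. I retract and go to yellow.

```bash
python3 -m crank '[[[0,0,-0.5,0,0,0],[0,0,-1.5,0,0,0],[0,0,-2,0,0,0],[0,0,-2,0,0,0],[0,0,0,0,0,0],[0,0,0,0,0,0]]]'
python3 -c "
from h import *
to(.5153,.1800,.12)
cv2.imwrite('pics/s2.png',read_camera('scene'))"
```

```text
time: 4.7
tool_pos: [0.5528, -0.0587, 0.1233]
tcp_rot: [0.417, 3.111, -0.0]
wrist_force: [-0.8, 0.1, -1.1]
width: -0.0
grip_force: 0.0
t 4.7 pos [ 0.5528 -0.0587  0.1233] F [-0.83  0.09 -1.07] w -8.332394652638177e-05 go cm [ 9.91 22.04  0.31]
[[-9.646e-01  2.637e-01  3.100e-03]
 [ 2.637e-01  9.646e-01 -5.000e-04]
 [-3.200e-03  4.000e-04 -1.000e+00]]
```

```bash
python3 -m crank '[[[1.4,3.1,0,0,0,0],[1.4,3.1,0,0,0,0],[1.4,3.1,0,0,0,0],[1.4,3.1,0,0,0,0],[1.4,3.1,0,0,0,0],[1.4,3.1,0,0,0,0],[1.4,3.1,0,0,0,0],[0,0,0,0,0,0]]]'
python3 -m crank '[[[0,0,0,0,0,0],[0,0,0.5,0,0,0],[0,0,0.5,0,0,0],[0,0,0,0,0,0]]]'
python3 - <<'E'
from h import *
to(.5153,.1800,.09)
im=read_camera("scene");print(blob(im,"blue",(235,207)))
cv2.imwrite("pics/c3.png",cv2.resize(im[100:240,200:360],None,fx=3,fy=3))
E
```

```text
time: 5.42
tool_pos: [0.512, 0.1813, 0.1203]
tcp_rot: [-0.411, -3.111, -0.002]
wrist_force: [-0.8, -0.4, -0.1]
width: -0.0
grip_force: 0.0
time: 5.75
tool_pos: [0.5131, 0.175, 0.1102]
tcp_rot: [-0.42, -3.11, 0.003]
wrist_force: [-1.5, 0.9, -0.3]
width: 0.002
grip_force: 0.0
t 5.75 pos [0.5131 0.175  0.1102] F [-1.45  0.89 -0.3 ] w 0.0019533050346648407 go cm [-0.08  0.54  2.02]
[[-0.9642  0.2652 -0.0032]
 [ 0.2653  0.9642 -0.0012]
 [ 0.0028 -0.002  -1.    ]]
(array([235.36, 208.14]), array([  9,  11,  15,  13, 150], dtype=int32))
```

View pics/c3.png

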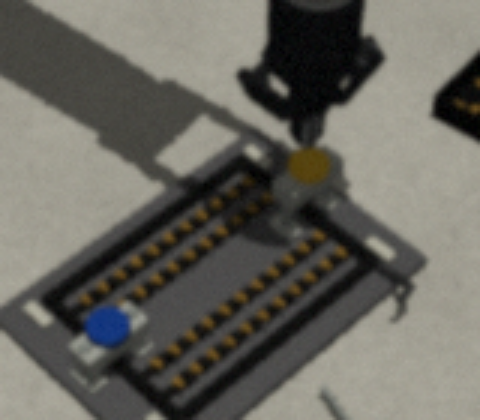

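The crop shows the fingertips above the yellow cap at (310,165), and the blue clamp at (107,325) visibly lower. I settle the arm and check both positions.

```bash
python3 -m crank '[[[0,0.4,0,0,0,0],[0,0,0,0,0,0],[0,0,0,0,0,0],[0,0,0,0,0,0]]]' >/dev/null
python3 -c "
from h import *
to(.5153,.1800,.09)
for z in(.068,.072,.076): print(plane('scene',(235.36,208.14),z))"
```

```text
t 6.1333 pos [0.5156 0.1804 0.1126] F [ 0.19 -0.33 -0.11] w -0.00022879690993085318 go cm [ 0.02 -0.05  2.26]
[[-9.645e-01  2.640e-01  5.000e-04]
 [ 2.640e-01  9.645e-01  1.000e-04]
 [-5.000e-04  2.000e-04 -1.000e+00]]
[ 0.55178985 -0.0584954   0.068     ]
[ 0.5543501  -0.05977014  0.072     ]
[ 0.55691036 -0.06104489  0.076     ]
```

```bash
python3 -m crank '[[[0,0,0.7,0,0,0],[0,0,0.7,0,0,0],[0,0,0.7,0,0,0],[0,0,0.5,0,0,0],[0,0,0.4,0,0,0],[0,0,0,0,0,0]]]'
python3 -m crank '[[[0,0,0.4,0,0,0],[0,0,0,0,0,0]]]'; python3 -m crank '[[[0,0,0.4,0,0,0]]]'; python3 -m crank '[[[0,0,0.3,0,0,0]]]'; python3 -m crank '[[[0,0,0.2,0,0,0]]]'
```

```text
time: 6.63
tool_pos: [0.5146, 0.1803, 0.081]
tcp_rot: [-0.417, -3.112, 0.001]
wrist_force: [-0.6, -0.0, 0.0]
width: 0.002
grip_force: 0.0
time: 6.8
tool_pos: [0.5154, 0.1805, 0.0779]
tcp_rot: [0.418, 3.114, 0.0]
wrist_force: [0.2, -0.2, 0.1]
width: -0.002
grip_force: 0.0
time: 6.88
tool_pos: [0.5158, 0.1807, 0.075]
tcp_rot: [0.418, 3.113, 0.001]
wrist_force: [-1.4, -0.3, 4.1]
width: 0.002
grip_force: 1.9
time: 6.97
tool_pos: [0.5158, 0.1807, 0.0716]
tcp_rot: [0.418, 3.113, 0.001]
wrist_force: [-0.5, -0.8, 4.0]
width: 0.001
grip_force: 1.8
time: 7.05
tool_pos: [0.5158, 0.1807, 0.0694]
tcp_rot: [0.418, 3.113, 0.001]
wrist_force: [-0.6, -1.1, 2.9]
width: -0.002
grip_force: 1.7
```

```bash
python3 -m crank '[[[0,0,0.2,0,0,0]]]'; python3 -m crank '[[[0,0,0.2,0,0,0],[0,0,0,0,0,0]]]'
```

```text
time: 7.13
tool_pos: [0.5159, 0.1807, 0.0678]
tcp_rot: [0.418, 3.113, 0.001]
wrist_force: [-5.4, -1.4, 22.5]
width: 0.0
grip_force: 11.5
time: 7.3
tool_pos: [0.5159, 0.1807, 0.0678]
tcp_rot: [0.418, 3.113, 0.0]
wrist_force: [-5.9, -1.7, 18.5]
width: 0.001
grip_force: 9.3
```

Yellow is home at the stop (18–22 N, z = 0.068). I retract and move to green.

```bash
python3 -m crank '[[[0,0,-0.5,0,0,0],[0,0,-1.5,0,0,0],[0,0,-2,0,0,0],[0,0,-2,0,0,0],[0,0,0,0,0,0],[0,0,0,0,0,0]]]'
python3 -c "
from h import *
to(.4955,-.2583,.12)"
```

```text
time: 7.8
tool_pos: [0.5163, 0.1808, 0.1262]
tcp_rot: [0.418, 3.111, 0.002]
wrist_force: [-0.6, 0.0, -0.2]
width: 0.002
grip_force: 0.0
t 7.8 pos [0.5163 0.1808 0.1262] F [-0.55  0.04 -0.22] w 0.002071821651014721 go cm [ -9.57 -42.9    0.58]
[[-9.646e-01  2.637e-01  2.600e-03]
 [ 2.637e-01  9.646e-01  8.000e-04]
 [-2.400e-03  1.400e-03 -1.000e+00]]
```

```bash
python3 -m crank '[[[-0.6,-2.7,0,0,0,0],[-0.6,-2.7,0,0,0,0],[-0.6,-2.7,0,0,0,0],[-0.6,-2.7,0,0,0,0],[-0.6,-2.7,0,0,0,0],[-0.6,-2.7,0,0,0,0],[-0.6,-2.7,0,0,0,0],[-0.6,-2.7,0,0,0,0]]]'
python3 -m crank '[[[-0.6,-2.7,0,0,0,0],[-0.6,-2.7,0,0,0,0],[-0.6,-2.7,0,0,0,0],[-0.6,-2.7,0,0,0,0],[-0.6,-2.7,0,0,0,0],[-0.6,-2.7,0,0,0,0],[-0.6,-2.7,0,0,0,0],[0,0,0,0,0,0]]]'
python3 -m crank '[[[0,0,0,0,0,0],[0,0,0,0,0,0],[0,0,0,0,0,0],[0,0,0,0,0,0]]]' >/dev/null
python3 -c "
from h import *
to(.4955,-.2583,.075)"
```

```text
time: 8.47
tool_pos: [0.5031, -0.0416, 0.1233]
tcp_rot: [-0.417, -3.111, 0.0]
wrist_force: [1.3, 0.8, -0.3]
width: -0.001
grip_force: 0.0
time: 9.13
tool_pos: [0.4944, -0.2377, 0.1236]
tcp_rot: [-0.422, -3.112, 0.002]
wrist_force: [0.8, 1.2, -0.0]
width: -0.006
grip_force: 0.0
t 9.4667 pos [ 0.4951 -0.2326  0.1247] F [-0.09 -0.72  0.26] w -0.002504781693048268 go cm [-0.72 -2.47  4.96]
[[-9.650e-01  2.624e-01 -1.000e-03]
 [ 2.624e-01  9.650e-01  7.000e-04]
 [ 1.100e-03  4.000e-04 -1.000e+00]]
```

```bash
python3 -m crank '[[[-0.3,-1,0,0,0,0],[-0.3,-1,0.5,0,0,0],[-0.1,-0.5,1,0,0,0],[0,0,1.5,0,0,0],[0,0,1.5,0,0,0],[0,0,0.4,0,0,0],[0,0,0,0,0,0],[0,0,0,0,0,0]]]'
python3 - <<'E'
from h import *
to(.4955,-.2583,.058)
im=read_camera("scene");print(blob(im,"yellow",(303,158)),blob(im,"blue",(235,207)))
cv2.imwrite("pics/c4.png",cv2.resize(im[140:300,80:320],None,fx=3,fy=3))
u=blob(im,"yellow",(303,158))[0];print(plane("scene",u,.068))
E
```

```text
time: 10.13
tool_pos: [0.4953, -0.26, 0.0758]
tcp_rot: [-0.418, -3.113, -0.001]
wrist_force: [0.9, -0.6, -0.1]
width: 0.002
grip_force: 0.0
t 10.1333 pos [ 0.4953 -0.26    0.0758] F [ 0.94 -0.61 -0.08] w 0.0015338659421537976 go cm [0.02 0.17 1.78]
[[-9.645e-01  2.639e-01 -8.000e-04]
 [ 2.639e-01  9.645e-01  5.000e-04]
 [ 9.000e-04  2.000e-04 -1.000e+00]]
(array([302.14159292, 158.38053097]), array([  9,  12,  13,  11, 113], dtype=int32)) (array([235.26315789, 208.22368421]), array([  9,  11,  15,  13, 152], dtype=int32))
[0.51860125 0.17737742 0.068     ]
```

View pics/c4.png

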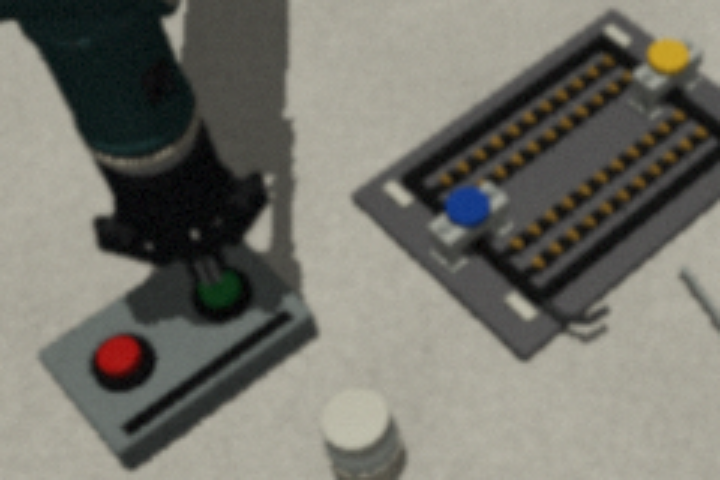

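Both clamps are down, and the fingers stand over the green button at (220,290), clear of red at (118,356). I press it.

```bash
python3 -m crank '[[[0,0.1,0.5,0,0,0],[0,0,0.5,0,0,0],[0,0,0.5,0,0,0],[0,0,0.3,0,0,0],[0,0,0,0,0,0]]]'; python3 -m crank '[[[0,0,0.3,0,0,0],[0,0,0,0,0,0]]]';  python3 -m crank '[[[0,0,0.2,0,0,0],[0,0,0,0,0,0]]]'
```

```text
time: 10.6
tool_pos: [0.4961, -0.259, 0.0582]
tcp_rot: [0.418, 3.113, -0.0]
wrist_force: [-0.2, -0.5, 3.2]
width: -0.004
grip_force: 1.8
time: 10.77
tool_pos: [0.4963, -0.259, 0.0561]
tcp_rot: [0.418, 3.113, -0.0]
wrist_force: [-0.2, 0.8, 4.7]
width: 0.001
grip_force: 2.4
time: 10.93
tool_pos: [0.4963, -0.2591, 0.0559]
tcp_rot: [0.418, 3.113, -0.0]
wrist_force: [-5.2, 2.8, 16.8]
width: 0.002
grip_force: 8.4
```

```bash
python3 - <<'E'
from h import *
to(.4955,-.2583,.052)
im=read_camera("scene")
print(blob(im,"green",(153,237)),blob(im,"red",(120,259)))
a=cv2.imread("pics/scene0.png")[205:275,95:185];b=im[205:275,95:185]
cv2.imwrite("pics/c5.png",cv2.resize(np.hstack([a,b]),None,fx=4.4,fy=4.4,interpolation=cv2.INTER_CUBIC))
E
```

```text
t 10.9333 pos [ 0.4963 -0.2591  0.0559] F [-5.16  2.83 16.82] w 0.0023133447801098714 go cm [0.1  0.05 0.39]
[[-9.646e-01  2.635e-01  4.000e-04]
 [ 2.635e-01  9.646e-01 -2.000e-04]
 [-5.000e-04 -1.000e-04 -1.000e+00]]
(array([156.75, 237.75]), array([19, 16,  3,  3,  4], dtype=int32)) (array([118.79710145, 258.02898551]), array([  8,   9,  15,  13, 138], dtype=int32))
```

View pics/c5.png

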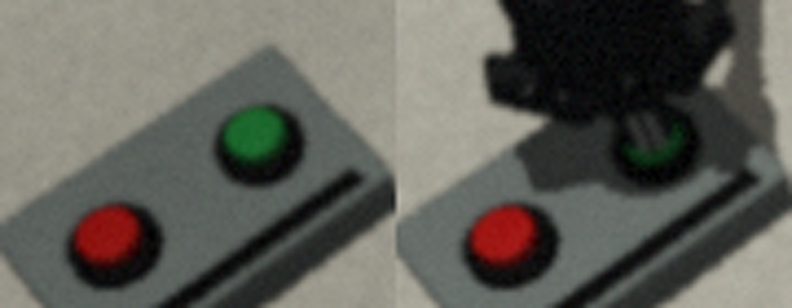

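The left half is the start; the right half shows the green face sunk to about flush with its collar at (655,147), with red unchanged. I push a little harder to confirm a hard stop and measure the face's lower edge.

```bash
python3 -m crank '[[[0,0,0.2,0,0,0],[0,0,0,0,0,0]]]'
python3 - <<'E'
from h import *
im=read_camera("scene")
for p in(cv2.imread("pics/scene0.png"),im):
    g=p.astype(int);print([[int(g[r,c,1]-g[r,c,2]) for r in range(232,248)] for c in(153,155,157)])
E
```

```text
time: 11.15
tool_pos: [0.4964, -0.2591, 0.0557]
tcp_rot: [0.418, 3.113, -0.0]
wrist_force: [-10.0, 5.7, 28.5]
width: -0.005
grip_force: 14.1
[[74, 74, 76, 76, 73, 76, 75, 69, 51, 32, 13, 4, 0, -1, 4, 6], [77, 74, 76, 74, 75, 74, 70, 56, 39, 22, 8, 2, 0, 2, 3, 6], [67, 72, 73, 68, 64, 58, 45, 30, 22, 5, -3, -2, -3, 1, 2, 7]]
[[3, 4, 2, 1, 2, 1, 6, 19, 31, 31, 20, 4, 2, 3, 0, -1], [3, 4, 2, 1, 2, 6, 12, 28, 33, 26, 16, 2, 1, -1, 4, 4], [2, 9, 12, 12, 23, 31, 33, 31, 23, 11, 4, 0, 0, 3, 4, 2]]
```

The face edge moved down about 1.3–2 px (6 mm corresponds to 1.3 px) and the stop is hard at 28 N, so the button is fully in. I release it and retreat.

```bash
python3 -m crank '[[[0,0,-0.5,0,0,0],[0,0,-1,0,0,0],[0,0,-2,0,0,0],[0,0,-2.5,0,0,0],[0,0,-2.5,0,0,0],[0,0,-2,0,0,0],[0,0,0,0,0,0],[0,0,0,0,0,0]]]'
python3 - <<'E'
from h import *
im=read_camera("scene");g=im.astype(int)
print([[int(g[r,c,1]-g[r,c,2]) for r in range(232,248)] for c in(153,155,157)])
for c,w in(("blue",(235,207)),("yellow",(303,158)),("green",(153,237)),("red",(120,259))): print(c,blob(im,c,w))
cv2.imwrite("pics/c6.png",cv2.resize(im,None,fx=1.4,fy=1.4))
E
```

```text
time: 11.87
tool_pos: [0.4965, -0.2593, 0.1575]
tcp_rot: [0.418, 3.111, -0.002]
wrist_force: [-0.3, -0.1, -0.7]
width: 0.002
grip_force: 0.0
[[38, 37, 42, 41, 37, 39, 40, 42, 39, 30, 15, 5, 1, -4, 3, 3], [34, 39, 36, 37, 39, 38, 33, 36, 33, 26, 11, 4, -1, -2, 3, 1], [32, 36, 35, 38, 36, 36, 33, 28, 21, 10, 7, 0, 2, 1, 3, 4]]
blue (array([235.25324675, 208.19480519]), array([  9,  11,  15,  14, 154], dtype=int32))
yellow (array([302.13913043, 158.50434783]), array([  9,  12,  13,  11, 115], dtype=int32))
green (array([152.046875, 235.53125 ]), array([10, 10, 11, 10, 64], dtype=int32))
red (array([118.93661972, 258.02112676]), array([  8,   9,  15,  13, 142], dtype=int32))
```

View pics/c6.png

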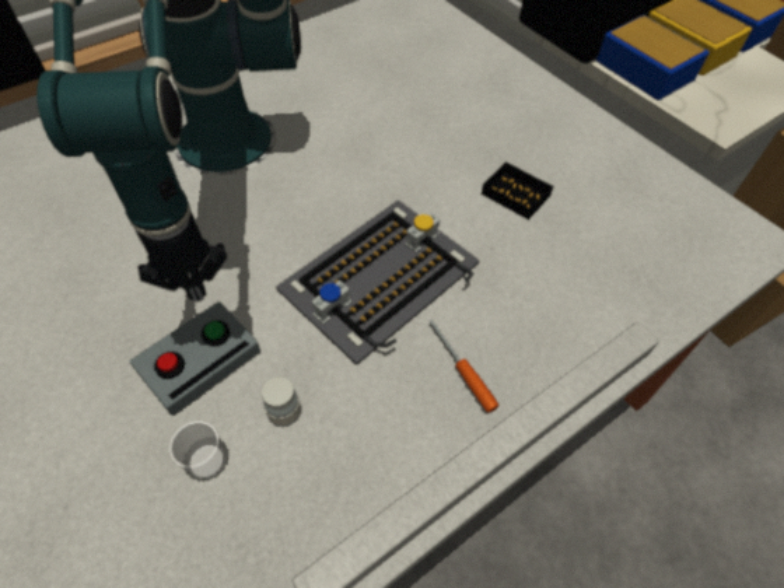

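The overview shows everything in place and both clamps down, with green at (215,330) still in the arm's shadow. I move the arm off to check that the button came back out.

```bash
python3 -m crank '[[[0,2.5,-1,0,0,0],[0,2.5,-1,0,0,0],[0,2.5,-1,0,0,0],[0,2.5,-1,0,0,0],[0,2.5,0,0,0,0],[0,2.5,0,0,0,0],[0,2.5,0,0,0,0],[0,0,0,0,0,0]]]'
python3 - <<'E'
from h import *
im=read_camera("scene")
a0=cv2.imread("pics/scene0.png")
for c,w in(("green",(153,237)),("red",(120,259))): print(c,blob(im,c,w),blob(a0,c,w))
for p in(a0,im): print([[int(p[r,c,1])-int(p[r,c,2]) for r in range(224,246)] for c in(150,153)])
E
```

```text
time: 12.58
tool_pos: [0.5413, -0.0861, 0.1938]
tcp_rot: [-0.413, -3.11, -0.004]
wrist_force: [-0.6, -0.8, 0.0]
width: -0.003
grip_force: 0.0
green (array([152.40425532, 235.02836879]), array([  8,   8,  15,  13, 141], dtype=int32)) (array([152.38931298, 234.79389313]), array([  9,   8,  14,  13, 131], dtype=int32))
red (array([118.80714286, 257.97142857]), array([  8,   9,  14,  13, 140], dtype=int32)) (array([118.9453125, 257.6171875]), array([  8,   9,  14,  12, 128], dtype=int32))
[[5, 7, 5, 6, 6, 16, 41, 68, 76, 75, 79, 78, 76, 77, 77, 67, 54, 34, 16, 1, -3, 1], [6, 5, 8, 7, 11, 35, 67, 75, 74, 74, 76, 76, 73, 76, 75, 69, 51, 32, 13, 4, 0, -1]]
[[6, 7, 5, 9, 8, 19, 43, 74, 82, 80, 79, 81, 82, 82, 80, 73, 56, 38, 17, 3, 1, 0], [3, 6, 8, 7, 12, 38, 71, 81, 83, 81, 80, 82, 81, 83, 81, 74, 56, 38, 20, 4, -1, -2]]
```

```bash
python3 -m crank '[[[0,0,0,0,0,0],[0,0,0,0,0,0],[0,0,0,0,0,0],[0,0,0,0,0,0]]]' >/dev/null; python3 -c "from workcell import *;print(finish_job())"
```

```text
the job is handed in; nothing more can be done
None
```

I pushed the blue clamp and then the yellow clamp down to their stops, then pressed the green button to a hard stop; in the last picture it was back out. The job is handed in after about 13 s of robot time, but no verdict came back. The button stopped about 4 mm higher than the nominal height, though its spring force matched fully in.

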